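Complete the stack in the bonding jig

TASK

A rock billet already lies in the pocket of the bonding jig on the bench. Finish the stack: put the wooden spacer flat on the billet, then set the steel pressure plate on the spacer with its handle up. All three must end level and square between the jig's end walls, each fully down on the one below, and be let go; leave the vial, the balance weight and the open tin where they stand.

Things in the scene. Friction and masses are not known exactly. Their poses are not given: they have to be found in the camera images.
- jig_pocket (a point): Centre of the floor of the bonding jig's pocket, 10 mm above the bench. The pocket is 76 mm long (x) and 52 mm wide (y); z up. Its end walls (6 mm thick) rise 51 mm above the floor and wrap 12 mm round each corner, leaving a 52 mm wide finger gap in the middle of each long side. Above, all walls flare out 6 mm over 9 mm more. Fixed; place and yaw vary.
- jig: The bonding jig: grey pocket walls on a metal base plate 150 (x) x 84 (y) x 10 mm, bolted to the bench; top edge of the flared walls 70 mm above the bench. Origin at the centre of its underside; same axes as the pocket; a half turn makes no difference.
- billet_center (a point): Centre of the rock billet, a sawn grey stone block 72 mm long (x) x 48 mm wide (y) x 30 mm high (z), about 0.27 kg, loose; it already lies on the floor of the jig's pocket with about 2 mm play all round, so its top is 30 mm above the pocket floor.
- spacer_center (a point): Centre of the spacer, a plywood slab 72 mm long (x) x 48 mm wide (y) x 15 mm thick (z), lying flat on the bench, about 0.05 kg. It is grasped across its 48 mm width.
- plate_grip (a point): Centre of the handle of the steel pressure plate: a slab 72 (x) x 48 (y) x 12 mm with a dark bar handle standing on its middle, 40 mm long (x), 14 mm thick (y), 20 mm tall. This point is 22 mm above the underside, 10 mm below the handle's top; z up. It lies on the bench handle up, about 0.35 kg; grasp it across the handle's 14 mm.
- vial: Bystander: a glass vial with white cap, 34 mm across, 77 mm tall, standing on the bench; origin at the centre of its underside. Leave it alone.
- weight: Bystander: a brass balance weight with a knob, 28 mm across, 38 mm tall, standing on the bench; origin at the centre of its underside. Leave it alone.
- tin: Bystander: an open aluminium tin, 53 mm across, 40 mm tall, standing on the bench; origin at the centre of its underside. Leave it alone.
There are look-alikes about, which are no part of the job. What is meant by the part that bears spacer_center is not green, and is the smaller of those in its own colour.

How it is judged (in metres and radians):
On the way, in this order (a step that is already met when the one before it is completed fails the run):
1. the spacer lies flat and square on the seated billet (horizontal distance between each of billet_center, spacer_center and jig_pocket below 0.005 m and z of billet_center in the frame of jig_pocket between 0.012 and 0.018 m and angle between the x axis of each of billet_center, spacer_center and the x axis of jig_pocket, either way round below 0.1 rad and (angle between billet_center's own z axis and vertical below 0.06 rad or angle between billet_center's own z axis and vertical above 3.0816 rad) and z of spacer_center in the frame of jig_pocket between 0.0345 and 0.0405 m and (angle between spacer_center's own z axis and vertical below 0.06 rad or angle between spacer_center's own z axis and vertical above 3.0816 rad)), for 0.2 s.
2. the pressure plate lies flat and square on the spacer, handle up (all of step 1 and horizontal distance between plate_grip and jig_pocket below 0.005 m and z of plate_grip in the frame of jig_pocket between 0.064 and 0.07 m and angle between the x axis of plate_grip and the x axis of jig_pocket, either way round below 0.1 rad and angle between plate_grip's own z axis and vertical below 0.06 rad), for 0.2 s.
At the end, for the whole second after the job is handed in: The billet lies on the pocket floor, the spacer on the billet and the plate, handle up, on the spacer: each within 5 mm of the pocket's centre line, within 3 mm of its proper height, within 0.1 rad of square with the pocket and within 0.06 rad of level (all of step 2); the robot touches nothing.
It fails at once if the vial, the weight or the tin is moved by more than 30 mm or tipped over (distance of any of vial, weight, tin from where it was at the start of the episode above 0.03 m or angle between any of vial, weight, tin's own z axis and vertical above 0.5 rad).
It also fails if it takes over 48 s, if anything falls off the work surface, if the arm or the gripper's body presses on something with over 40 N, if the wrist force passes 120 N, or if a joint passes its speed limit or range.

ROBOT

A 6-joint arm with a two-finger parallel gripper is mounted at the origin on a cart in front of the work surface, level with it; the furniture and walls round the work are solid. World frame = base frame: x ahead of the robot, y to its left, z up, the work surface at z = 0. Lengths are in m, angles in degrees, forces in N, time in s.
With the tool pointing down it reaches from about 0.375 to 0.9 m from the base axis. Payload 3.1 kg.
Tool frame: the origin (TCP) lies between the finger pads; the fingertips stand 11 mm ahead of it and the grasp point (between the pads) lies 8 mm behind it; x points along the fingers, y is the direction in which the jaws open and shut, and the axes are right-handed (so a half turn about x gives the same grasp; the last joint's range is limited). The gripper opens to 87 mm and grips with 3 to 60 N. Pads are 19 mm wide; open, the fingers measure 117 mm over their backs; the gripper's body (75 mm by 190 mm) begins 51 mm behind the grasp point.
Start: joints at [-84.655, 30.224, 82.088, -0, 67.689, -10.227], TCP at [0.168, -0.602, 0.234] pointing down, gripper open.
Joint ranges: [-176.69, 176.69], [-43.24, 126.21], [12.49, 139.97], [-82, 262], [0, 151.66], [-163.58, 163.58]. Speed limits (degrees/s): [159.86, 159.86, 180, 180, 180, 180].

INTERFACE

Orientations are given as a 3x3 rotation matrix whose columns are the frame's x, y, z axes.
In Python, from rig import bot gives the robot as it stands.
- The arm moves only by the shell command python3 -m inch 'ROWS' [OPENING]. ROWS is a JSON object of lists of equal length, an entry for each row: "dp": the shift along the tool's x, y, z in mm, a list of three; "yaw": the turn about the tool's x in degrees. In form: {"dp": [[tx, ty, tz], ...], "yaw": [yaw, ...]}. A call has 1 to 20 rows; each row shifts and turns the commanded pose from where the row before left it, along the tool's axes as they then stand; what a row does not reach is not made up. A row lasts 1/12 s, in which the tool goes at most 41.7 mm and 7.16 degrees, less where a joint would pass 70% of its speed; a pose out of reach is approached as far as the arm can. A call is refused whole if a number of a shift passes 41.7 or a number of a turn 7.16, either way. A call with a gripper value outside its range is refused whole. OPENING is the finger opening in mm, from 0 to 87, set as the call begins (- or left out, the last holds). The fingers move at their own pace and stop on an object; the grip force is fixed at half the most. Time passes only in rows, so rows that do not move let the fingers close. It gives the time, the measured TCP pose, the force and the opening at its end, in the units of the state.
- bot.read_state(): the state, without advancing time (a new reading comes with each control period).
- bot.capture(name): name is "scene" or "top" or "wrist"; returns a dict with "color" (480x640x3 uint8, red, green, blue), "intrinsics" (3x3 intrinsics, pixels), "k1" (the pictures are not rectified: a ray, as slopes to the right and down, at radius r is drawn at 1 + k1 r^2 times it, then the intrinsics apply), "pose" (4x4, takes a point from camera to world coordinates). Camera axes: x right, y down, z forward; pixel columns grow to the right and rows downward; lengths in m; the calibration is good to about 2 mm. A picture is of the moment at which its call begins. There is no depth.
- bot.hand_in(): hands the job in, once; it reports no verdict.
The state is a dict: "time_s": time; "joint_positions": joint angles; "qvel": joint speeds; "tau": joint torques, N m; "position": TCP position; "tcp_rot": TCP orientation; "force": force on the tool from outside, world axes, zero at the start; "moment": the same for the moment, N m; "opening": opening from 0.0 (shut) to 1.0 (fully open).
Only numpy, scipy, OpenCV 4.12 (cv2) and the standard library are available. Lean on these libraries where they do the work, as an engineer would, in place of code of your own. Each camera call takes 0.05 s, during which the arm holds its last target.

## Working session

There is one attempt and no reset: what is moved stays moved. The work goes in short steps, Python scripts to look and compute and a shell command to move; the robot and the scene stay as the last step left them, time stands still between calls to the robot, and variables do not carry over. Pictures are saved under pics/ and viewed, and the job is handed in when it is done.

```bash
ls; mkdir -p pics
python3 - <<'E'
from rig import bot
import cv2, numpy as np
s=bot.read_state()
print(s['time_s'],s['position'],np.round(s['tcp_rot'],3).tolist(),s['opening'])
for n in ['scene','top','wrist']:
    c=bot.capture(n)
    cv2.imwrite(f'pics/{n}0.png',c['color'][:,:,::-1])
    np.savez(f'pics/{n}0.npz',**c)
    print(n,c['intrinsics'].tolist(),c['k1'],np.round(c['pose'],4).tolist())
E
```

```text
pics
0.0 [ 0.16776204 -0.60134967  0.23256406] [[-0.0, 0.268, -0.963], [0.002, -0.963, -0.268], [-1.0, -0.002, -0.0]] 0.9989240129188888
scene [[451.52371611420597, 0.0, 314.9631899829088], [0.0, 451.52371611420597, 247.20572785367185], [0.0, 0.0, 1.0]] -0.05464746843095043 [[-0.8572, -0.3805, 0.3471, 0.279], [-0.5148, 0.6519, -0.5568, 0.6266], [-0.0144, -0.6559, -0.7547, 0.6956], [0.0, 0.0, 0.0, 1.0]]
top [[526.6921355884551, 0.0, 318.0617227599848], [0.0, 526.6921355884551, 240.9584528697493], [0.0, 0.0, 1.0]] -0.09791228888567693 [[-0.0299, -0.9957, 0.0873, 0.4788], [-0.9995, 0.0292, -0.0084, 0.1476], [0.0059, -0.0875, -0.9961, 1.065], [0.0, 0.0, 0.0, 1.0]]
wrist [[403.207499818169, 0.0, 327.02113196033326], [0.0, 403.207499818169, 245.2096548558178], [0.0, 0.0, 1.0]] -0.042834907418862554 [[0.2686, -0.9223, -0.278, 0.2434], [-0.9632, -0.258, -0.0746, -0.5801], [-0.0029, 0.2878, -0.9577, 0.385], [0.0, 0.0, 0.0, 1.0]]
```

View pics/scene0.png

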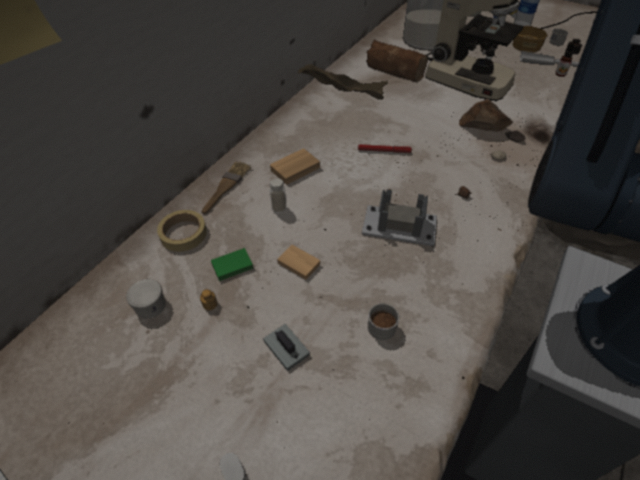

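View pics/top0.png

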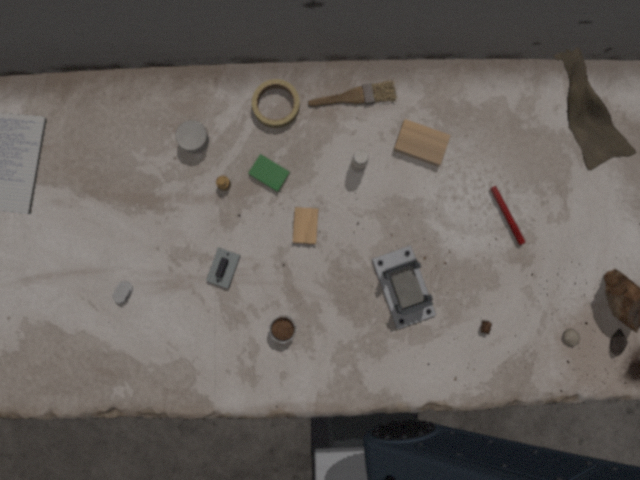

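View pics/wrist0.png

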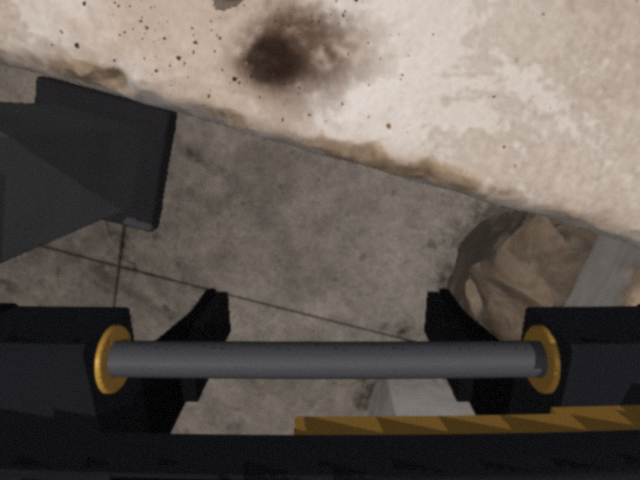

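The top view shows the small wooden spacer at (306,226), the plate with its handle at (223,268), and the jig with the billet at (404,288). The tin is at (282,331), the vial at (359,162) and the weight at (223,183). The green slab and the larger wood slab are the look-alikes.

```bash
cat > h.py <<'E'
import numpy as np, cv2
def load(n): return dict(np.load(f'pics/{n}.npz'))
def rays(c,px):
    px=np.asarray(px,float).reshape(-1,1,2)
    D=np.array([float(c['k1']),0,0,0,0])
    u=cv2.undistortPoints(px,c['intrinsics'],D,None,None).reshape(-1,2)
    d=np.c_[u,np.ones(len(u))]@c['pose'][:3,:3].T
    return c['pose'][:3,3],d
def toplane(c,px,z):
    o,d=rays(c,px); t=(z-o[2])/d[:,2]; return o+d*t[:,None]
def proj(c,P):
    T=np.linalg.inv(c['pose']); r=cv2.Rodrigues(T[:3,:3])[0]
    return cv2.projectPoints(np.asarray(P,float).reshape(-1,1,3),r,T[:3,3],c['intrinsics'],np.array([float(c['k1']),0,0,0,0]))[0].reshape(-1,2)
def snap(n,name):
    from rig import bot
    c=bot.capture(n); np.savez(f'pics/{name}.npz',**c); cv2.imwrite(f'pics/{name}.png',c['color'][:,:,::-1]); return c
def rect(c,mask,z):
    cs,_=cv2.findContours(mask.astype(np.uint8),cv2.RETR_EXTERNAL,cv2.CHAIN_APPROX_NONE)
    k=max(cs,key=cv2.contourArea); k=cv2.convexHull(k)
    P=toplane(c,k.reshape(-1,2),z)
    (ce,wh,a)=cv2.minAreaRect((P[:,:2]*1000).astype(np.float32))
    if wh[0]<wh[1]: wh=wh[::-1]; a+=90
    return np.round(ce,1),np.round(wh,1),round((a+90)%180-90,1)
E
python3 - <<'E'
from h import *
c=load('top0'); im=c['color']; 
for n,(x0,y0,x1,y1) in dict(sp=(270,190,340,260),pl=(190,235,260,305),jig=(355,235,455,340)).items():
    cv2.imwrite(f'pics/c_{n}.png',cv2.resize(im[y0:y1,x0:x1,::-1],None,fx=5,fy=5,interpolation=cv2.INTER_CUBIC))
hsv=cv2.cvtColor(im,cv2.COLOR_RGB2HSV)
print(hsv[226,306],hsv[205,330],hsv[260,213],hsv[288,404])
m=np.zeros(im.shape[:2],bool); m[200:255,285:330]=(hsv[200:255,285:330,1]>90)
print('sp',m.sum(),rect(c,m,.015))
for n,p in dict(sp=(306,226),vial=(359,162),wt=(223,183),tin=(282,331),pl=(223,268),jig=(404,288)).items(): print(n,toplane(c,[p],.02).round(3))
E
```

```text
[ 16  95 142] [ 19  21 136] [ 15   9 115] [23 27 84]
sp 627 (array([602.6, 164.1]), array([66.3, 41.2]), -6.2)
sp [[0.601 0.162 0.02 ]]
vial [[0.728 0.051 0.02 ]]
wt [[0.693 0.327 0.02 ]]
tin [[0.395 0.215 0.02 ]]
pl [[0.522 0.329 0.02 ]]
jig [[ 0.472 -0.029  0.02 ]]
```

```bash
python3 -c "
import cv2,numpy as np
a=[cv2.resize(cv2.imread(f'pics/c_{n}.png'),(350,350)) for n in ('sp','pl')]
cv2.imwrite('pics/c2.png',np.hstack(a))"
```

```text
(no output)
```

View pics/c2.png

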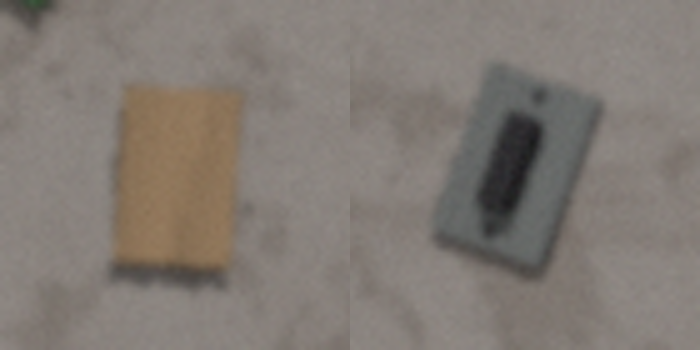

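View pics/c_jig.png

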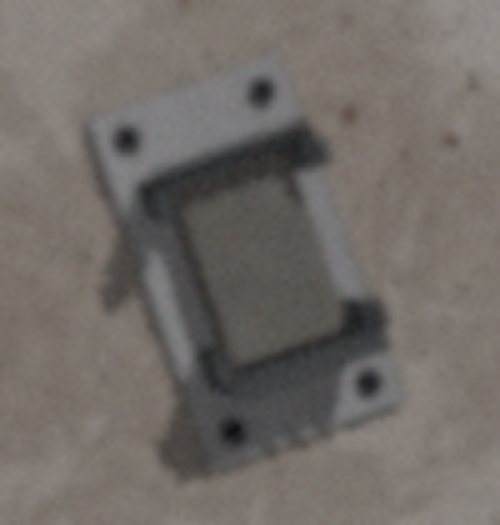

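```bash
python3 -m inch '{"dp":[[0,-10,-8],[0,-26,-22],[0,-30,-25],[0,-30,-25],[0,-30,-25],[0,-30,-25],[0,-30,-25],[0,-30,-25],[0,-30,-25],[0,-30,-25],[0,-30,-25],[0,-30,-25],[0,-30,-25],[0,-30,-25],[0,-30,-24],[0,-30,-24],[0,-20,-15],[0,-6,-3],[0,0,0],[0,0,0]],"yaw":[0,0,0,0,0,0,0,0,0,0,0,0,0,0,0,0,0,0,0,0]}'
python3 - <<'E'
from h import *
snap('wrist','w1')
E
```

```text
time_s: 1.82
position: [0.4196, -0.0317, 0.2334]
tcp_rot: [[-0.001, 0.27, -0.963], [-0.001, -0.963, -0.27], [-1.0, 0.0, 0.001]]
force: [-0.3, -0.4, 0.3]
opening: 1.0
```

View pics/w1.png

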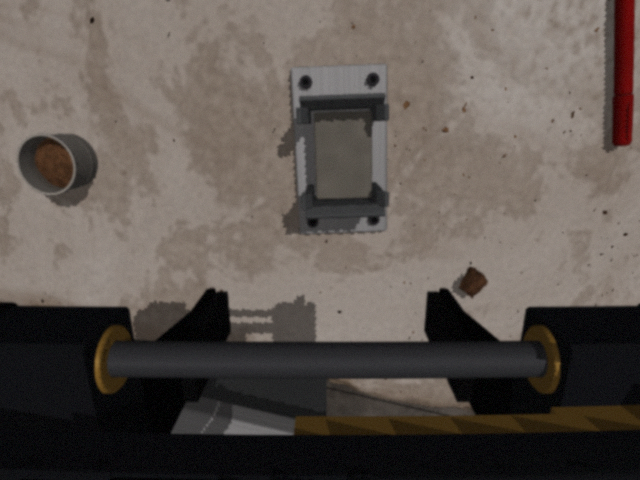

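The jig is clear in the wrist view. Its base corners are near (292,67), (386,65), (387,231) and (300,232), and the billet top is centred near (343,155).

Run:
```python
from h import *
c=load('w1'); im=c['color']
cv2.imwrite('pics/w1c.png',cv2.resize(im[55:240,280:400,::-1],None,fx=4,fy=4)[:600*2][:740])
cv2.imwrite('pics/w1c.png',cv2.resize(im[55:240,280:400,::-1],None,fx=3.2,fy=3.2,interpolation=cv2.INTER_CUBIC))
# base-plate four corners
P=toplane(c,[(292.5,67),(386,65.5),(387,231),(300,232)],.01)[:,:2]*1000
print(P.round(1), P.mean(0))
for i in range(4): print(np.linalg.norm(P[i]-P[(i+1)%4]).round(1), np.degrees(np.arctan2(*(P[i]-P[(i+1)%4])[::-1])).round(1))
```

```text
[[533.1  31.9]
 [556.1 -45.6]
 [415.4 -92.1]
 [391.8 -11.6]] [474.08189721 -29.34102103]
80.9 106.6
148.2 18.3
83.9 -73.7
147.9 -162.9
```

View pics/w1c.png

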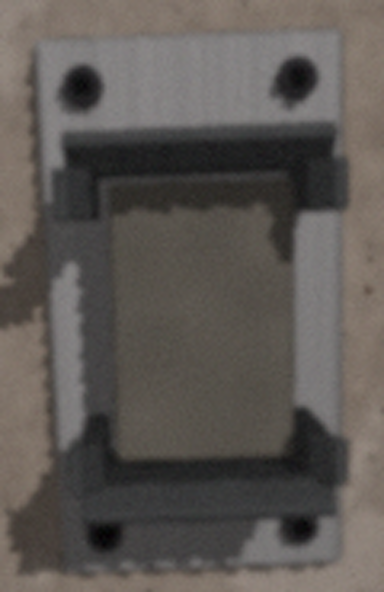

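Run:
```python
from h import *
c=load('w1')
def q(pts,z):
    P=toplane(c,np.array(pts)/3.2+[280,55],z)[:,:2]*1000
    m=P.mean(0); 
    L=[np.linalg.norm(P[i]-P[(i+1)%4]).round(1) for i in range(4)]
    A=[np.degrees(np.arctan2(*(P[i]-P[(i+1)%4])[::-1])).round(1) for i in range(4)]
    print(m.round(1),L,A)
q([(38,40),(338,32),(338,560),(68,568)],.01)
q([(100,180),(297,178),(295,458),(115,458)],.04)
q([(83,87),(296,78),(299,527),(104,535)],.01)
q([(65,135),(335,125),(335,515),(75,517)],.07)
# top view cross-check
c=load('top0')
T=np.array([(92,122),(280,65),(400,408),(215,465)])/5+[355,235]
P=toplane(c,T,.01)[:,:2]*1000; print(P.mean(0).round(1))
T=np.array([(182,208),(283,172),(342,335),(235,368)])/5+[355,235]
P=toplane(c,T,.04)[:,:2]*1000; print(P.mean(0).round(1))
# plate
T=np.array([(495-350,62),(605-350,98),(540-350,278),(433-350,240)])/5+[190,235]
P=toplane(c,T,.012)[:,:2]*1000; print('plate',P.mean(0).round(1),P.round(1).tolist())
```

```text
[474.1 -29.1] [np.float64(81.1), np.float64(147.6), np.float64(81.3), np.float64(148.0)] [np.float64(107.1), np.float64(17.9), np.float64(-72.6), np.float64(-162.2)]
[474.1 -29.7] [np.float64(50.3), np.float64(72.4), np.float64(48.7), np.float64(71.9)] [np.float64(106.3), np.float64(17.0), np.float64(-74.3), np.float64(-161.7)]
[473.3 -29.2] [np.float64(58.1), np.float64(125.6), np.float64(58.3), np.float64(125.7)] [np.float64(108.0), np.float64(17.8), np.float64(-71.9), np.float64(-162.3)]
[474.1 -28.7] [np.float64(62.4), np.float64(92.3), np.float64(65.1), np.float64(90.5)] [np.float64(107.7), np.float64(17.9), np.float64(-73.9), np.float64(-163.8)]
[471.8 -31.5]
[469.4 -31.6]
plate [520.6 329.4] [[563.9, 338.1], [548.2, 294.0], [476.9, 321.3], [493.2, 364.1]]
```

```bash
python3 -m inch '{"dp":[[0,-14,-15],[0,-26,-28],[0,-27,-30],[0,-27,-30],[0,-27,-30],[0,-25,-28],[0,-12,-14],[0,0,0],[0,0,0],[0,0,0],[0,0,0],[0,0,0],[0,0,0]],"yaw":[0,0,0,0,0,0,0,5,6,6,5,0,0]}'
python3 - <<'E'
from h import *
c=snap('wrist','w2')
im=c['color']; hsv=cv2.cvtColor(im,cv2.COLOR_RGB2HSV)
m=(hsv[:,:,1]>90)&(hsv[:,:,2]>80); m[285:]=0
print(rect(c,m,.015))
E
```

```text
time_s: 2.95
position: [0.5463, 0.1659, 0.2334]
tcp_rot: [[-0.001, -0.112, -0.994], [-0.0, -0.994, 0.112], [-1.0, 0.0, 0.0]]
force: [-0.0, -0.1, -0.3]
opening: 0.999
(array([603.7, 166.6]), array([71.9, 47.3]), -5.7)
```

View pics/w2.png

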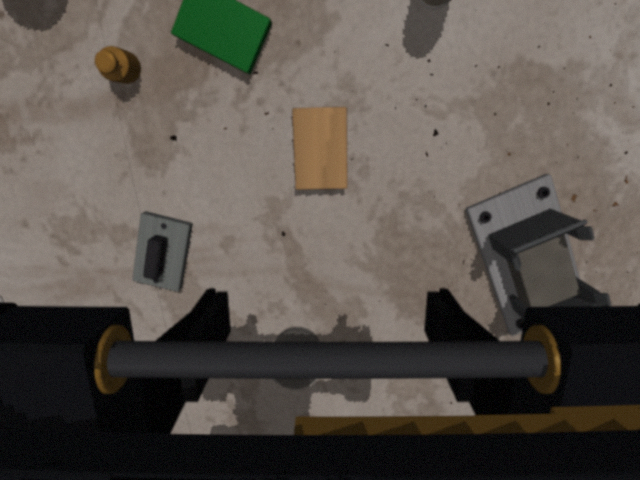

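The spacer is at (320,148) in the wrist view. It measures 71.9 x 47.3 mm, as expected. Descending.

```bash
python3 -m inch '{"dp":[[0,-2,-14],[6,-3,-28],[20,-2,-15],[35,0,0],[38,0,0],[38,0,0],[30,0,0],[20,0,0],[14,0,0],[10,0,0],[5,0,0],[2,0,0],[0,0,0],[0,0,0]],"yaw":[-0.6,0,0,0,0,0,0,0,0,0,0,0,0,0]}'
python3 - <<'E'
from h import *
c=snap('wrist','w3')
E
```

```text
time_s: 4.17
position: [0.6043, 0.1688, 0.0166]
tcp_rot: [[0.002, -0.101, -0.995], [0.0, -0.995, 0.101], [-1.0, -0.0, -0.002]]
force: [-0.1, 0.4, 0.5]
opening: 1.0
```

View pics/w3.png

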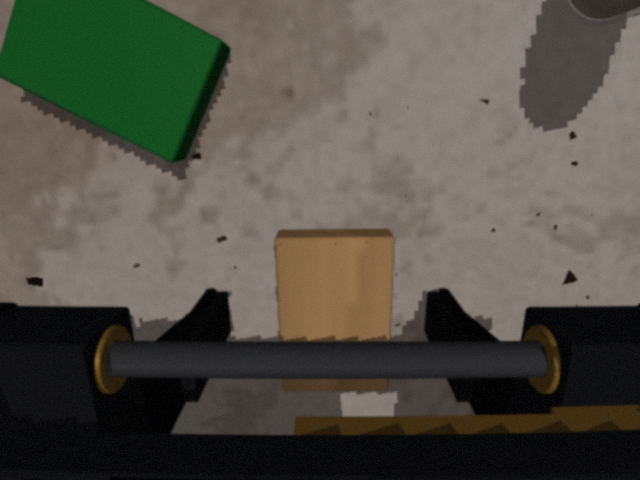

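```bash
python3 -m inch '{"dp":[[2,2,0],[1,0,0],[0,0,0],[0,0,0]],"yaw":[0,0,0,0]}'; python3 -m inch '{"dp":[[0,0,0],[0,0,0],[0,0,0],[0,0,0],[0,0,0],[0,0,0],[0,0,0],[0,0,0]],"yaw":[0,0,0,0,0,0,0,0]}' 40
python3 - <<'E'
from h import *
c=snap('wrist','w4')
E
```

```text
time_s: 4.55
position: [0.6033, 0.1668, 0.0128]
tcp_rot: [[0.0, -0.102, -0.995], [0.0, -0.995, 0.102], [-1.0, -0.0, -0.0]]
force: [-0.2, -0.0, 0.7]
opening: 0.999
time_s: 5.22
position: [0.6032, 0.1668, 0.0125]
tcp_rot: [[-0.0, -0.101, -0.995], [-0.0, -0.995, 0.101], [-1.0, 0.0, 0.0]]
force: [0.2, 0.3, 1.0]
opening: 0.546
```

View pics/w4.png

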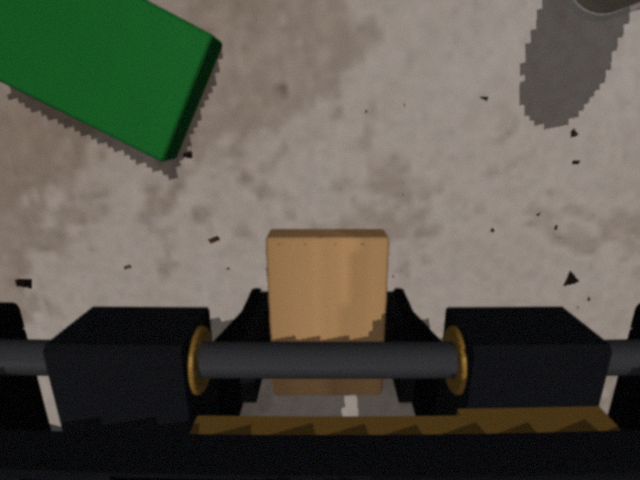

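```bash
python3 -m inch '{"dp":[[-5,0,0],[-15,0,0],[-30,0,0],[-35,0,0],[-35,0,0],[-20,0,0],[-7,0,0],[0,8,10],[0,18,22],[0,25,31],[0,26,32],[0,26,32],[0,22,27],[0,15,18],[0,7,9],[0,1,1],[0,0,0],[0,0,0]],"yaw":[0,0,0,-6,-6,-6,-5.4,0,0,0,0,0,0,0,0,0,0,0]}'
python3 - <<'E'
from h import *
c=snap('wrist','w5')
E
```

```text
time_s: 6.77
position: [0.4756, -0.0286, 0.1598]
tcp_rot: [[0.002, 0.302, -0.953], [0.0, -0.953, -0.302], [-1.0, 0.0, -0.002]]
force: [-0.0, -0.8, -0.9]
opening: 0.547
```

View pics/w5.png

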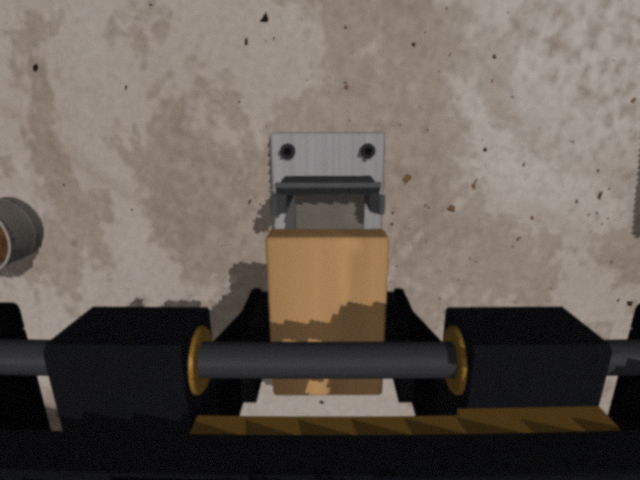

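Square over the jig. The base-plate holes at (287,151) and (368,151) are centred on the spacer, which spans columns 267 to 388. Lowering to just above the flare.

```bash
python3 -m inch '{"dp":[[10,0,1],[20,0,1],[20,0,0],[14,0,0],[6,0,0],[1,0,0],[0,0,0],[0,0,0]],"yaw":[0,0,0,0,0,0,0,0]}'
python3 - <<'E'
from h import *
c=snap('wrist','w6')
E
```

```text
time_s: 7.48
position: [0.4733, -0.0296, 0.0891]
tcp_rot: [[0.001, 0.303, -0.953], [-0.0, -0.953, -0.303], [-1.0, 0.001, -0.001]]
force: [-1.0, -0.1, 0.3]
opening: 0.544
```

View pics/w6.png

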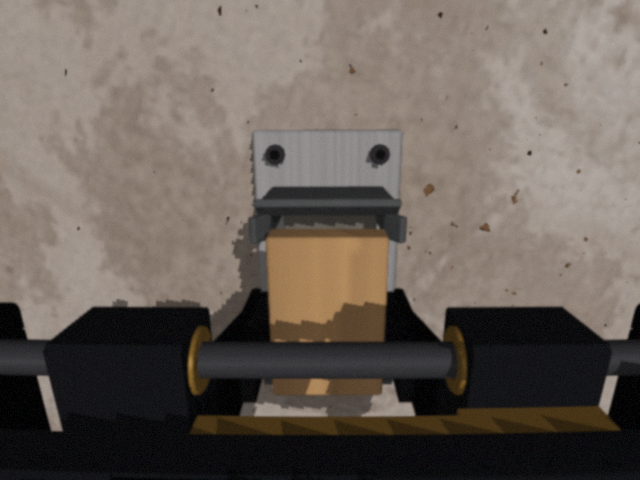

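Run:
```python
from h import *
c=load('w6'); u=np.array([np.cos(np.radians(17.6)),np.sin(np.radians(17.6))])
J=np.array([474,-29.2])
for p,z in [((328,237),.0916),((328,230.5),.0766),((327,130),.01),((328,203.5),.07),((328,188),.061)]:
    P=toplane(c,[p],z)[0,:2]*1000; print(p,P.round(1),((P-J)@u).round(1),((P-J)@[-u[1],u[0]]).round(1))
```

```text
(328, 237) [508.4 -18.2] 36.1 0.1
(328, 230.5) [507.1 -18.6] 34.8 0.1
(327, 130) [545.3  -6. ] 75.0 0.5
(328, 203.5) [517.  -15.5] 45.1 0.1
(328, 188) [522.1 -13.9] 50.4 0.1
```

Both agree: the spacer's front edge is 35–36 mm ahead of the jig centre (36 is ideal) and the base edge is at 75.0 mm (75 is ideal). Descending in.

```bash
python3 -m inch '{"dp":[[5,0,0],[6,0,0],[6,0,0],[6,0,0],[5,0,0],[3,0,0],[2,0,0],[1,0,0],[0,0,0],[0,0,0]],"yaw":[0,0,0,0,0,0,0,0,0,0]}'
```

```text
time_s: 8.37
position: [0.4726, -0.0299, 0.0546]
tcp_rot: [[0.0, 0.302, -0.953], [-0.0, -0.953, -0.302], [-1.0, 0.0, -0.0]]
force: [-0.6, 0.3, -0.1]
opening: 0.544
```

```bash
python3 -m inch '{"dp":[[1,0,0],[1,0,0],[0,0,0],[0,0,0]],"yaw":[0,0,0,0]}';  python3 - <<'E'
from h import *
c=snap('wrist','w7')
E
```

```text
time_s: 8.7
position: [0.4726, -0.0298, 0.0526]
tcp_rot: [[0.0, 0.302, -0.953], [-0.0, -0.953, -0.302], [-1.0, 0.0, -0.0]]
force: [0.7, -0.1, -0.6]
opening: 0.547
```

View pics/w7.png

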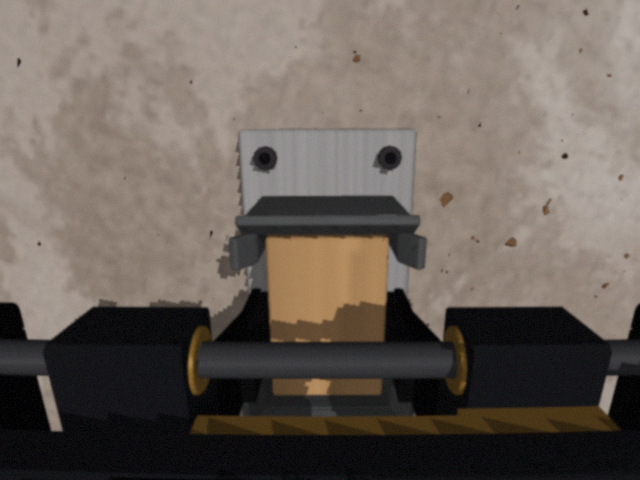

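```bash
python3 -m inch '{"dp":[[1,0,-0.7],[0.7,0,0],[0,0,0],[0,0,0]],"yaw":[0,0,0,0]}'
```

```text
time_s: 9.08
position: [0.4727, -0.0298, 0.0524]
tcp_rot: [[-0.0, 0.302, -0.953], [-0.0, -0.953, -0.302], [-1.0, 0.0, 0.0]]
force: [-2.8, -2.0, 15.8]
opening: 0.545
```

Firm contact at 16 N and the expected height. Releasing, then lifting.

```bash
python3 -m inch '{"dp":[[-0.7,0,0],[0,0,0],[0,0,0],[0,0,0],[0,0,0],[0,0,0]],"yaw":[0,0,0,0,0,0]}' 70; python3 -m inch '{"dp":[[-8,0,0],[-20,0,0],[-30,0,0],[-35,0,0],[-35,0,0],[-30,0,15],[-18,0,30],[-8,0,30],[0,0,16],[0,0,0],[0,0,0]],"yaw":[0,0,0,0,0,0,0,0,0,0,0]}';  python3 - <<'E'
from h import *
c=snap('wrist','w8')
E
```

```text
time_s: 9.58
position: [0.4731, -0.0296, 0.0513]
tcp_rot: [[-0.0, 0.302, -0.953], [0.0, -0.953, -0.302], [-1.0, -0.0, 0.0]]
force: [0.5, -0.4, -0.5]
opening: 0.799
time_s: 10.5
position: [0.3862, -0.0572, 0.2362]
tcp_rot: [[0.001, 0.301, -0.954], [-0.0, -0.954, -0.301], [-1.0, 0.001, -0.001]]
force: [0.9, 0.8, 0.1]
opening: 0.809
```

View pics/w8.png

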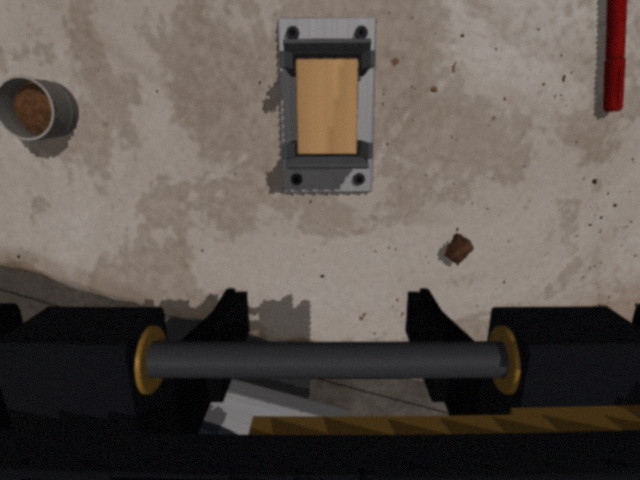

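The spacer sits square in the pocket, centred at (327,106) in the wrist view. I'll measure it and work out the move to the plate.

Run:
```python
from h import *
c=load('w8'); hsv=cv2.cvtColor(c['color'],cv2.COLOR_RGB2HSV)
m=(hsv[:,:,1]>90)&(hsv[:,:,2]>80); m[200:]=0; m[:,:250]=0; m[:,400:]=0
print(rect(c,m,.055))
P=toplane(c,[(278.5,19),(376,18),(371.5,190.5),(283,192)],.01)[:,:2]*1000; print(P.mean(0).round(1))
# preliminary plate from w2
c=load('w2')
P=toplane(c,[(144,213),(192,222),(181,292),(134,282)],.012)[:,:2]*1000; print(P.round(1).tolist(),P.mean(0))
a=np.degrees(np.arctan2(*((P[0]+P[1]-P[2]-P[3]))[::-1])); print(a)
```

```text
(array([473.9, -28.6]), array([71.5, 48.1]), 17.5)
[473.9 -29. ]
[[563.8, 340.2], [549.9, 296.0], [479.9, 322.3], [495.7, 367.6]] [522.33006553 331.51514591]
-21.277936848213336
```

```bash
python3 -m inch '{"dp":[[0,-14,-8],[0,-28,-16],[0,-34,-19],[0,-34,-19],[0,-34,-19],[0,-34,-19],[0,-34,-19],[0,-34,-19],[0,-34,-19],[0,-34,-19],[0,-28,-16],[0,-16,-9],[0,-4,-2],[0,0,0],[0,0,0],[0,0,0],[0,0,0],[0,0,0]],"yaw":[0,0,0,0,0,0,0,0,0,0,0,0,7,7,7,7,7,3]}'; python3 -m inch '{"dp":[[0,0,0],[0,0,0]],"yaw":[0,0]}' 50;  python3 - <<'E'
from h import *
c=snap('wrist','w9')
E
```

```text
time_s: 12.05
position: [0.4711, 0.3507, 0.2346]
tcp_rot: [[-0.001, -0.353, -0.936], [0.0, -0.936, 0.353], [-1.0, 0.0, 0.001]]
force: [0.1, -0.0, 0.0]
opening: 0.8
time_s: 12.22
position: [0.4709, 0.3502, 0.2348]
tcp_rot: [[-0.001, -0.347, -0.938], [-0.0, -0.938, 0.347], [-1.0, 0.0, 0.001]]
force: [-1.1, -0.2, 0.1]
opening: 0.724
```

View pics/w9.png

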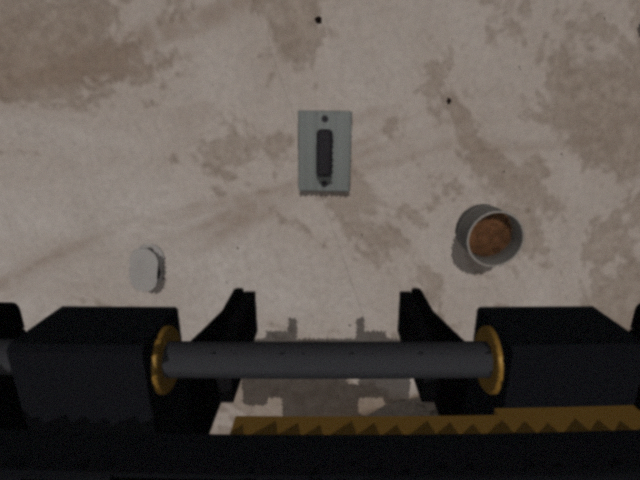

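Run:
```python
from h import *
c=load('w9'); cv2.imwrite('pics/w9c.png',cv2.resize(c['color'][100:205,280:370,::-1],None,fx=5,fy=5,interpolation=cv2.INTER_CUBIC))
```

```text
(no output)
```

View pics/w9c.png

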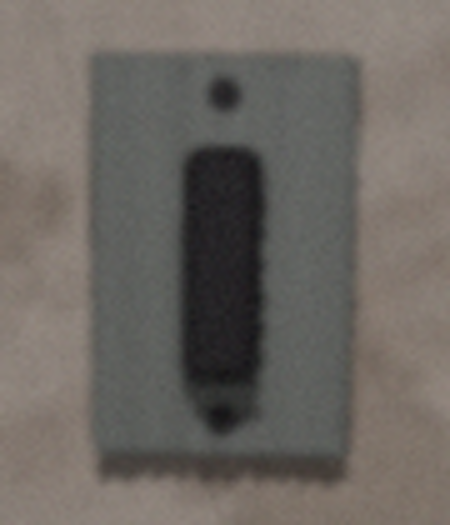

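Run:
```python
from h import *
c=load('w9'); 
def q(pts,z):
    P=toplane(c,np.array(pts)/5+[280,100],z)[:,:2]*1000
    A=P[0]+P[1]-P[2]-P[3]
    print(P.mean(0).round(1),[np.linalg.norm(P[i]-P[(i+1)%4]).round(1) for i in range(4)],np.degrees(np.arctan2(A[1],A[0])).round(1))
    return P.mean(0)
p=q([(90,53),(357,57),(350,457),(97,457)],.012)
h=q([(185,147),(262,147),(262,383),(185,383)],.032)
from rig import bot
s=bot.read_state(); R=s['tcp_rot']; print(s['position'],np.degrees(np.arctan2(R[1,1],R[0,1])))
for t in (p,h): print((R.T@np.array([*(t-s['position'][:2]*1000),0])).round(1))
```

```text
[522.1 333.8] [np.float64(47.4), np.float64(71.5), np.float64(47.3), np.float64(72.2)] -20.4
[522.4 333.6] [np.float64(13.1), np.float64(40.0), np.float64(13.5), np.float64(40.0)] -20.4
[0.47087588 0.3500371  0.23495326] -110.3053584398071
[ -0.   -2.6 -53.7]
[ -0.   -2.4 -54. ]
```

```bash
python3 -m inch '{"dp":[[0,-1,-13],[6,-1,-26],[20,-0.5,-15],[35,0,0],[38,0,0],[38,0,0],[30,0,0],[18,0,0],[8,0,0],[5,0,0],[3,0,0],[0,0,0],[0,0,0],[0,0,0]],"yaw":[0,0,0,0,0,0,0,0,0,0,0,0,0,0]}' 35
python3 - <<'E'
from h import *
c=snap('wrist','w10')
E
```

```text
time_s: 13.43
position: [0.5232, 0.3332, 0.0361]
tcp_rot: [[0.003, -0.349, -0.937], [0.001, -0.937, 0.349], [-1.0, -0.002, -0.002]]
force: [0.3, -0.1, 0.7]
opening: 0.406
```

View pics/w10.png

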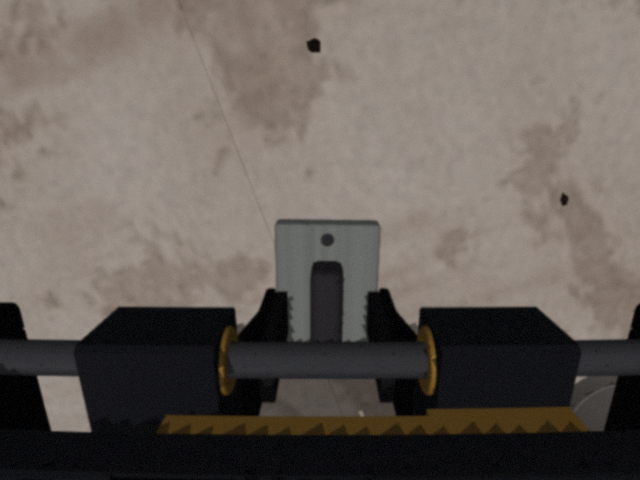

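The handle is centred between the fingers at column 327. Going down 10 mm and closing.

```bash
python3 -m inch '{"dp":[[4,0,0],[4,0,0],[2,0,0],[0,0,0],[0,0,0]],"yaw":[0,0,0,0,0]}' ; python3 -m inch '{"dp":[[0,0,0],[0,0,0],[0,0,0],[0,0,0],[0,0,0],[0,0,0],[0,0,0]],"yaw":[0,0,0,0,0,0,0]}' 0
```

```text
time_s: 13.9
position: [0.5219, 0.3327, 0.0242]
tcp_rot: [[-0.001, -0.349, -0.937], [-0.0, -0.937, 0.349], [-1.0, 0.0, 0.001]]
force: [0.5, 0.2, 0.3]
opening: 0.401
time_s: 14.48
position: [0.5224, 0.3331, 0.0247]
tcp_rot: [[0.001, -0.349, -0.937], [0.001, -0.937, 0.349], [-1.0, -0.001, -0.0]]
force: [0.1, 0.3, -0.1]
opening: 0.155
```

```bash
python3 -m inch '{"dp":[[-4,0,0],[-12,0,0],[-25,0,0],[-35,0,0],[-35,0,0],[-24,0,0],[-10,0,0],[0,0,0],[0,0,0],[0,0,0]],"yaw":[0,0,0,-4,-7,-7,-7,-7,-5.9,0]}'; python3 -m inch '{"dp":[[0,10,5],[0,22,10],[0,31,15],[0,34,16],[0,34,16],[0,34,16],[0,34,16],[0,34,16],[0,34,16],[0,30,14],[0,20,9],[0,10,4],[0,4,2],[0,0,0],[0,0,0]],"yaw":[0,0,0,0,0,0,0,0,0,0,0,0,0,0,0]}'
python3 - <<'E'
from h import *
c=snap('wrist','w11')
E
```

```text
time_s: 15.32
position: [0.5214, 0.3324, 0.1703]
tcp_rot: [[-0.001, 0.302, -0.953], [-0.0, -0.953, -0.302], [-1.0, 0.0, 0.001]]
force: [0.2, -0.6, -3.5]
opening: 0.161
time_s: 16.57
position: [0.4733, -0.0288, 0.1695]
tcp_rot: [[-0.001, 0.3, -0.954], [0.001, -0.954, -0.3], [-1.0, -0.001, 0.0]]
force: [0.5, 0.3, -3.9]
opening: 0.156
```

View pics/w11.png

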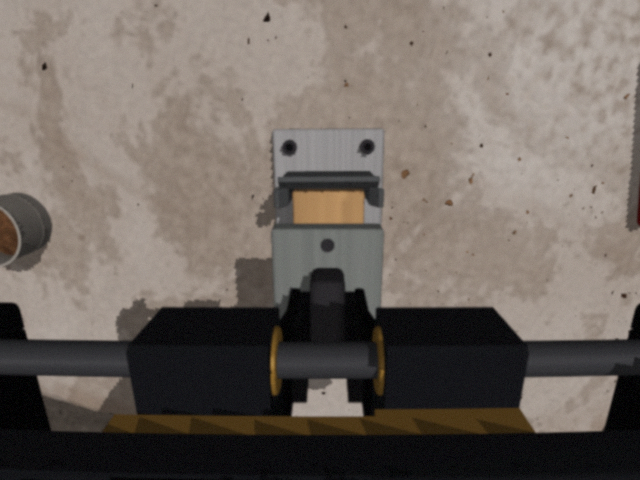

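The plate is held square and spans columns 273 to 383, centred on the base holes at 289 and 367. Lowering to just above the flare.

```bash
python3 -m inch '{"dp":[[8,0,0],[16,0,0],[18,0,0],[13,0,0],[6,0,0],[3,0,0],[0,0,0],[0,0,0]],"yaw":[0,0,0,0,0,0,0,0]}'
python3 - <<'E'
from h import *
c=snap('wrist','w12')
E
```

```text
time_s: 17.28
position: [0.4741, -0.0292, 0.1057]
tcp_rot: [[0.001, 0.301, -0.954], [-0.0, -0.954, -0.301], [-1.0, 0.0, -0.001]]
force: [-0.1, -0.7, -4.5]
opening: 0.157
```

View pics/w12.png

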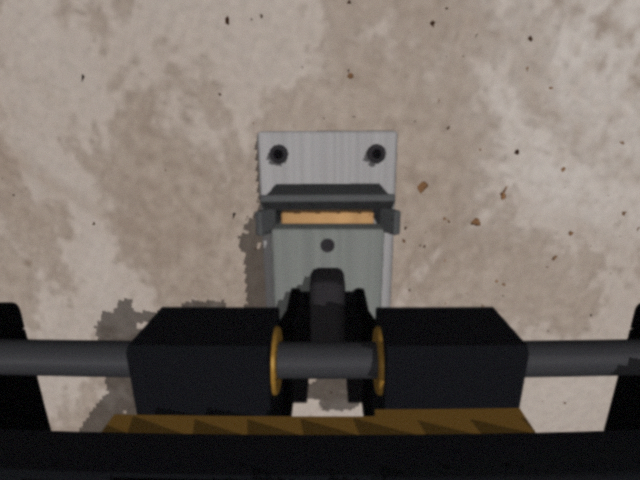

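Run:
```python
from h import *
c=load('w12'); u=np.array([np.cos(np.radians(17.6)),np.sin(np.radians(17.6))])
J=np.array([474,-29.2])
for p,z in [((273,228),.0932),((383.5,228),.0932),((258,132),.01),((396,131),.01),((327,131.5),.01)]:
    P=toplane(c,[p],z)[0,:2]*1000; print(p,P.round(1),((P-J)@u).round(1),((P-J)@[-u[1],u[0]]).round(1))
```

```text
(273, 228) [502.    4.2] 36.8 23.4
(383.5, 228) [516.  -40.3] 36.7 -23.3
(258, 132) [532.5  33. ] 74.6 41.6
(396, 131) [557.7 -45.1] 75.0 -40.5
(327, 131.5) [545.   -6.1] 74.7 0.6
```

```bash
python3 -m inch '{"dp":[[5,0,0],[5,0,0],[5,0,0],[4,0,0],[2,0,0],[1,0,0],[0,0,0],[0,0,0]],"yaw":[0,0,0,0,0,0,0,0]}'
python3 - <<'E'
from h import *
c=snap('wrist','w13')
E
```

```text
time_s: 18.0
position: [0.4737, -0.0295, 0.0835]
tcp_rot: [[-0.0, 0.3, -0.954], [0.0, -0.954, -0.3], [-1.0, -0.0, 0.0]]
force: [-0.7, 0.1, -3.4]
opening: 0.156
```

View pics/w13.png

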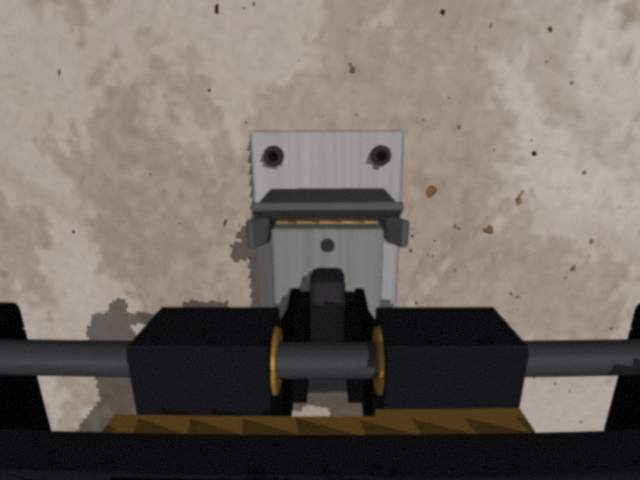

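```bash
python3 -m inch '{"dp":[[2,0,0],[1,0,0],[1,0,0],[0.8,0,0],[0,0,0],[0,0,0]],"yaw":[0,0,0,0,0,0]}'
```

```text
time_s: 18.55
position: [0.4737, -0.0295, 0.0796]
tcp_rot: [[0.001, 0.3, -0.954], [-0.0, -0.954, -0.3], [-1.0, 0.0, -0.0]]
force: [-1.7, -0.2, 5.5]
opening: 0.157
```

Contact at TCP z 0.0796, against 0.0795 expected. Adding a light press, then releasing.

```bash
python3 -m inch '{"dp":[[0.5,0,0],[0,0,0],[0,0,0]],"yaw":[0,0,0]}'; python3 -m inch '{"dp":[[-0.5,0,0],[0,0,0],[0,0,0],[0,0,0],[0,0,0],[0,0,0]],"yaw":[0,0,0,0,0,0]}' 45; python3 -m inch '{"dp":[[-6,0,0],[-18,0,0],[-30,0,0],[-35,0,0],[-35,0,0],[-25,0,15],[-12,0,30],[-4,0,30],[0,0,14],[0,0,0],[0,0,0],[0,0,0]],"yaw":[0,0,0,0,0,0,0,0,0,0,0,0]}';  python3 - <<'E'
from h import *
c=snap('wrist','w14'); snap('scene','s14'); snap('top','t14')
E
```

```text
time_s: 18.8
position: [0.4737, -0.0295, 0.0796]
tcp_rot: [[0.001, 0.3, -0.954], [-0.0, -0.954, -0.3], [-1.0, 0.001, -0.001]]
force: [-1.5, 0.0, 10.1]
opening: 0.161
time_s: 19.3
position: [0.4737, -0.0295, 0.0786]
tcp_rot: [[-0.0, 0.3, -0.954], [0.0, -0.954, -0.3], [-1.0, -0.0, 0.0]]
force: [0.4, -0.1, -0.1]
opening: 0.481
time_s: 20.3
position: [0.3899, -0.0565, 0.2441]
tcp_rot: [[0.002, 0.3, -0.954], [-0.0, -0.954, -0.3], [-1.0, 0.001, -0.001]]
force: [-0.2, -0.5, 0.5]
opening: 0.52
```

View pics/w14.png

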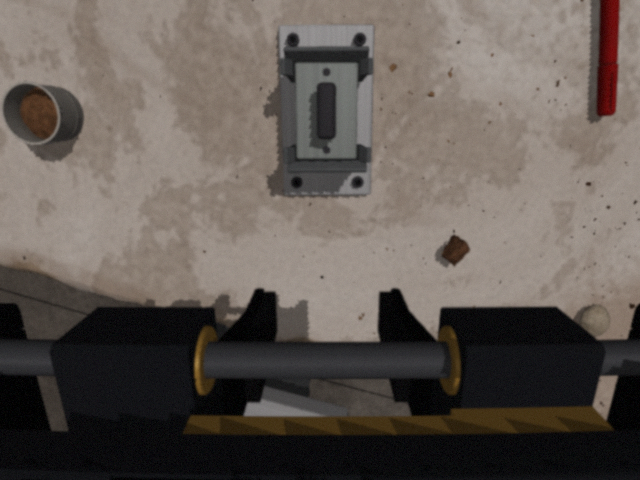

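View pics/s14.png

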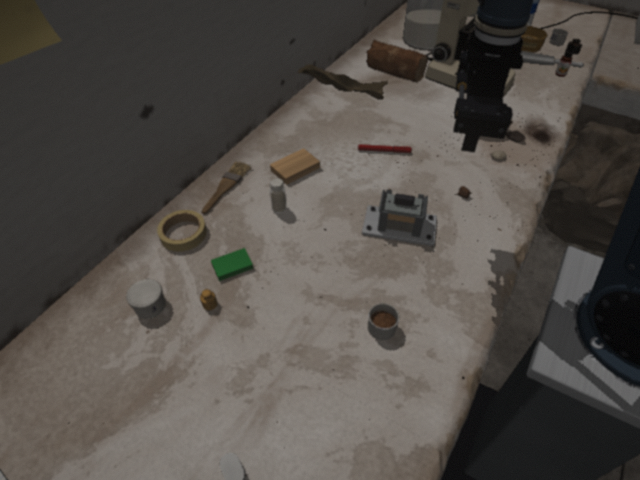

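Run:
```python
from h import *
c=load('w14')
def q(pts,z):
    P=toplane(c,pts,z)[:,:2]*1000; A=P[0]+P[1]-P[2]-P[3]
    print(P.mean(0).round(1),[np.linalg.norm(P[i]-P[(i+1)%4]).round(1) for i in range(4)],np.degrees(np.arctan2(A[1],A[0])).round(1))
q([(294.5,62.5),(358,62),(357,159),(296,160)],.067)
q([(317,83),(335.5,83),(335.5,138.5),(317,138.5)],.087)
im=c['color'][:,:,::-1]; a=cv2.resize(im[15:200,270:385],None,fx=3,fy=3,interpolation=cv2.INTER_CUBIC)
s=load('s14')['color'][:,:,::-1][180:250,355:445]; b=cv2.resize(s,None,fx=4,fy=4,interpolation=cv2.INTER_CUBIC)
o=np.zeros((555,345+360,3),np.uint8); o[:,:345]=a; o[:280,345:]=b; cv2.imwrite('pics/f.png',o)
```

```text
[473.6 -28.9] [np.float64(48.1), np.float64(72.5), np.float64(49.0), np.float64(72.9)] 17.6
[473.7 -28.8] [np.float64(13.3), np.float64(38.9), np.float64(13.8), np.float64(38.9)] 17.4
```

View pics/f.png

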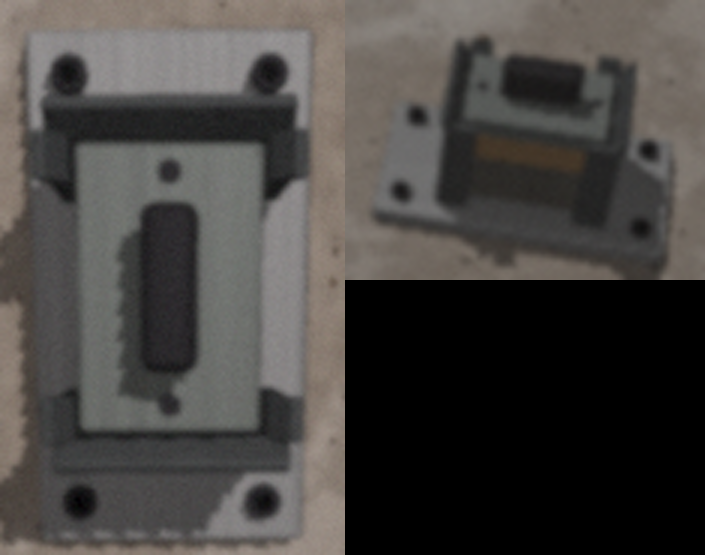

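The close-ups show the plate square and level in the pocket, handle up. The side view shows stone, wood and plate stacked with no gap visible. Its centre is (473.6,-28.9), with yaw 17.6° to match the jig. The vial, weight and tin are in the same pixels as before. Handing in.

```bash
python3 -c "
from rig import bot
print(bot.hand_in()); print(bot.read_state()['time_s'])"
```

```text
the job is handed in; nothing more can be done
None
the job is handed in; nothing more can be done
```

The stack is finished and handed in: the spacer lies on the billet and the steel plate sits on the spacer with its handle up, both let go. The arm then backed off, touching nothing. The job was at about 20.5 s of the 48 s allowed; no verdict was reported.

Last checks, in mm from the wrist camera:

| Part | Centre (x, y) | Yaw |
|---|---|---|
| Jig pocket | 474, -29 | about 17.6° |
| Spacer (checked before the plate went on) | 473.9, -28.6 | 17.5° |
| Plate | 473.6, -28.9 | 17.6° |

- **Seating:** each part met firm contact within about 0.1 mm of its expected height. The side view shows the layers closed up.
- **Forces:** the highest force reading was about 16 N, when pressing the spacer down.
- **Bystanders:** the vial, weight and tin show at the same place in the scene view as at the start, judged by eye.
- **Disagreement:** the first top-camera estimate put the jig 2–5 mm away from the wrist-camera one. I used the wrist view, which matched the known part sizes. No other check failed.

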